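Thread the seal-press plate onto its two-post stand

TASK

The seal press's spare aluminium plates are kept on the two-post stand. Two loose plates lie on the bench, each with two holes and a black grip bar: take the longer one, whose holes are as far apart as the posts, thread it over both posts and lower it (do not drop it) until it lies flat on the stand's base, then let go. Leave the shorter plate where it lies.

Things in the scene. Friction and masses are not known exactly. Their poses are not given: they have to be found in the camera images.
- long_plate_grip (a point): Centre of the grip bar on the longer loose plate, 27 mm above the plate's underside. Plate: aluminium, 152x60x8 mm, under 0.3 kg, two 28 mm through holes on its long centre line, 50 mm either side of the middle. Black bar upright on its middle, 30 mm along the plate, 14 mm wide (pinch here), top 46 mm above the underside. x: along the line of holes, y: across, z: up. Either way round is the same.
- short_plate_grip (a point): The same point on the shorter plate, to be left alone: like the longer one, but 116x60x8 mm with its 28 mm holes only 60 mm apart, so it does not fit the posts. Same grip bar and axes. Either plate may be the one farther left; both lie flat on the bench.
- post_stand: Stand, fixed to the bench: grey base 180x70x14 mm with two upright steel posts, 9 mm thick, on its long centre line, 50 mm either side of the middle; post tops 59 mm above the bench, the last 8 mm tapered. Origin: centre of the base's underside, at bench height. x: along the line of posts, y: across, z: up. A plate on the base has its underside 14 mm above the origin.

How it is judged (in metres and radians):
At the end, for the whole second after the job is handed in: The longer plate lies flat on the base over both posts: its middle within 15 mm of the stand's, aligned within 15 degrees, tilted less than 3.4 degrees, its underside within 4 mm of the base's top; the shorter plate is within 30 mm of where it lay (horizontal distance between long_plate_grip and post_stand below 0.015 m and angle between the x axis of long_plate_grip and the x axis of post_stand, either way round below 0.26 rad and angle between long_plate_grip's own z axis and vertical below 0.06 rad and z of long_plate_grip in the frame of post_stand between 0.037 and 0.045 m and distance of short_plate_grip from where it was at the start of the episode below 0.03 m); the robot touches nothing.
It fails at once if the longer plate was dropped onto the stand (it moved faster than 0.5 m/s on the posts) (horizontal distance between long_plate_grip and post_stand below 0.03 m and z of long_plate_grip in the frame of post_stand between 0.03 and 0.085 m and linear speed of long_plate above 0.5 m/s).
It also fails if it takes over 38 s, if anything falls off the work surface, if the arm or the gripper's body presses on something with over 40 N, if the wrist force passes 120 N, or if a joint passes its speed limit or range.

ROBOT

A 7-joint arm with a two-finger parallel gripper is mounted at the origin on a cart in front of the work surface, level with it; the furniture and walls round the work are solid. World frame = base frame: x ahead of the robot, y to its left, z up, the work surface at z = 0. Lengths are in m, angles in degrees, forces in N, time in s.
With the tool pointing down it reaches from about 0.4 to 0.875 m from the base axis. Payload 6.5 kg.
Tool frame: the origin (TCP) lies on the centre line of the jaws, within the pads' length; the fingertips stand 8 mm ahead of it and the grasp point (between the pads) lies 11 mm behind it; z points along the fingers, y is the line along which they close (so a half turn about z gives the same grasp; the last joint's range is limited). The gripper opens to 88 mm and grips with 3 to 60 N. Pads are 18 mm wide; open, the fingers measure 123 mm over their backs; the gripper's body (75 mm by 187 mm) begins 45 mm behind the grasp point.
Start: joints at [-80.512, 30.733, -0.252, 88.115, 0.149, 61.152, -4.079], TCP at [0.149, 0.633, 0.247] pointing down, gripper open.
Joint ranges: [-154.64, 154.64], [-21.42, 123.67], [-72.66, 72.17], [13.99, 137.28], [-74.86, 254.86], [10.95, 109.41], [-158.01, 158.01]. Speed limits (degrees/s): [136.94, 136.94, 180, 180, 180, 180, 180].

INTERFACE

Orientations are given as a 3x3 rotation matrix whose columns are the frame's x, y, z axes.
In Python, from station import * gives the robot as it stands. The module is installed in compiled form; this text tells all that it offers.
- The arm moves only by the shell command python3 -m creep 'ROWS' [FORCE]. ROWS is JSON, a list of rows, each an object with "claw": the opening, from 0 (shut) to 1 (fully open); "offset": the shift along the tool's x, y, z in m, a list of three; "roll": the turn about the tool's z in degrees. A call has 1 to 20 rows; each row shifts and turns the commanded pose from where the row before left it, along the tool's axes as they then stand; what a row does not reach is not made up. A row lasts 1/10 s, in which the tool goes at most 50 mm and 8.59 degrees, less where a joint would pass 70% of its speed; a pose out of reach is approached as far as the arm can. A call is refused whole if a number of a shift passes 0.05 or a number of a turn 8.59, either way. A call with a gripper value outside its range is refused whole. The fingers move at their own pace and stop on an object; FORCE is the grip in N (left out, the last holds). Time passes only in rows, so rows that do not move let the fingers close. It gives the time, the measured TCP pose, the force, the opening and the grip force at its end, in the units of the state.
- get_obs(): the state, without advancing time (a new reading comes with each control period).
- snapshot(name): name is "scene" or "side" or "wrist"; returns the picture (384x512x3 uint8, red, green, blue); there is no depth.
- get_calibration(name): a dict with "intrinsics" (3x3 intrinsics, pixels), "k1" (the pictures are not rectified: a ray, as slopes to the right and down, at radius r is drawn at 1 + k1 r^2 times it, then the intrinsics apply), "R" (3x3) and "t" (3): a world point X has camera coordinates R X + t. Camera axes: x right, y down, z forward; pixel columns grow to the right and rows downward; lengths in m; the calibration is good to about 2 mm. A picture is of the moment at which its call begins: read the wrist's pose just before it. get_calibration takes no time and is no camera call; for the wrist camera it gives the pose at the moment of the call.
- finish_job(): hands the job in; it is judged then, once.
Trained networks look in the newest picture that a camera, given by its name, has taken for a name from the list of things; names that differ only in an ending like _2 or _b are one class to them, and where a whole thing is asked for, a point or a joint stands for the part that bears it (a point fixed in the world has none). Each returns a list of dicts, best first, with "p" (0 to 1); they miss things now and then, are a little off and sometimes report something else, mostly with a low value. They report only what shows in the picture. A call takes as long as a camera call.
- trace(camera, query): "mask" (384x512 bool, what is visible of it) and "xy" ([column, row] in pixels, amid what is visible of it).
The state is a dict: "clock": time; "q": joint angles; "dq": joint speeds; "joint_efforts": joint torques, N m; "eef_pos": TCP position; "orientation": TCP orientation; "ft_force": force on the tool from outside, world axes, zero at the start; "moment": the same for the moment, N m; "width": finger opening in m; "grip_force": force on a finger pad.
Only numpy, scipy, OpenCV 4.12 (cv2) and the standard library are available. Lean on these libraries where they do the work, as an engineer would, in place of code of your own. Each camera call takes 0.05 s, during which the arm holds its last target. There are 200 camera calls.

## Working session

There is one attempt and no reset: what is moved stays moved. The work goes in short steps, Python scripts to look and compute and a shell command to move; the robot and the scene stay as the last step left them, time stands still between calls to the robot, and variables do not carry over. Pictures are saved under pics/ and viewed, at most 10 in all, crops included, and the job is handed in when it is done.

```bash
mkdir -p pics; python3 - <<'E'
from station import *
import numpy as np, cv2
o=get_obs(); print(o['clock'],o['eef_pos'],np.round(o['orientation'],3).tolist(),o['width'])
ims=[]
for c in ['scene','side','wrist']:
    im=snapshot(c); cv2.imwrite(f'pics/{c}0.png',im[...,::-1]); ims.append(im)
    k=get_calibration(c); print(c,np.round(k['intrinsics'],1).tolist(),k['k1'],np.round(k['t'],3))
    for q in ['long_plate_grip','short_plate_grip','post_stand']:
        for d in trace(c,q)[:3]: print(c,q,round(d['p'],2),np.round(d['xy']),d['mask'].sum())
m=np.hstack(ims[:2]); cv2.imwrite('pics/a.png',cv2.resize(m,(800,300))[...,::-1])
E
```

```text
0.0 [0.14921344 0.63201539 0.24580745] [[-0.973, 0.23, -0.0], [0.23, 0.973, -0.002], [-0.0, -0.002, -1.0]] 0.08804076993306675
scene [[442.1, 0.0, 258.1], [0.0, 442.1, 196.1], [0.0, 0.0, 1.0]] -0.10020986898199198 [-0.276  0.296  0.546]
scene long_plate_grip 0.63 [187. 173.] 1132
scene short_plate_grip 0.63 [240. 222.] 1396
scene post_stand 0.89 [371. 274.] 3570
side [[414.5, 0.0, 265.7], [0.0, 414.5, 194.6], [0.0, 0.0, 1.0]] -0.0966018102046877 [0.504 0.076 0.823]
side long_plate_grip 0.83 [229. 282.] 2353
side short_plate_grip 0.66 [285. 224.] 1233
side post_stand 0.57 [286. 175.] 1005
wrist [[319.0, 0.0, 254.7], [0.0, 319.0, 187.1], [0.0, 0.0, 1.0]] -0.06302255373552611 [-0.65  -0.043  0.39 ]
```

View pics/a.png

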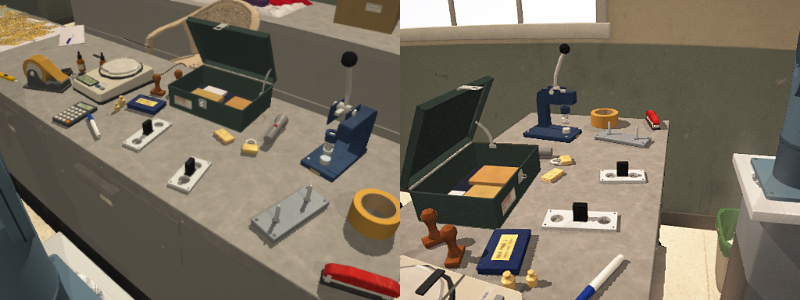

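View pics/wrist0.png

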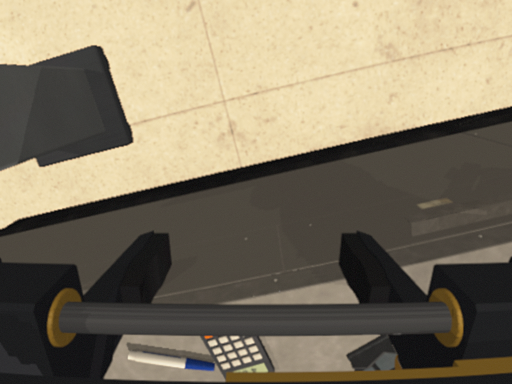

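```bash
cat > h.py <<'E'
from station import *
import numpy as np, cv2
def back(k,px,z):
    K=np.array(k['intrinsics'],float); D=np.array([k['k1'],0,0,0.])
    n=cv2.undistortPoints(np.array(px,float).reshape(-1,1,2),K,D).reshape(-1,2)
    R=np.array(k['R']);t=np.array(k['t'])
    d=np.c_[n,np.ones(len(n))]@R; c=-R.T@t
    return c+d*((z-c[2])/d[:,2])[:,None]
def proj(k,X):
    return cv2.projectPoints(np.array(X,float).reshape(-1,1,3),cv2.Rodrigues(np.array(k['R']))[0],np.array(k['t'],float),np.array(k['intrinsics'],float),np.array([k['k1'],0,0,0.]))[0].reshape(-1,2)
def rect(k,mask,z):
    ys,xs=np.nonzero(mask)
    P=back(k,np.c_[xs,ys],z)[:,:2]
    c,s,_=cv2.minAreaRect((P*1000).astype(np.float32)); b=cv2.boxPoints((c,s,_))
    e=[b[1]-b[0],b[2]-b[1]]; e=max(e,key=np.linalg.norm)
    return np.round(c,1),np.round(s,1),round(np.degrees(np.arctan2(e[1],e[0]))%180,1),np.round(np.median(P,0)*1000,1)
E
python3 - <<'E'
from h import *
for c in ['scene','side']:
    snapshot(c);k=get_calibration(c)
    for q,z in [('long_plate_grip',.008),('short_plate_grip',.008),('post_stand',.014)]:
        d=trace(c,q)
        if not d: continue
        m=d[0]['mask']; print(c,q,round(d[0]['p'],2),d[0]['xy'],rect(k,m,z), np.round(back(k,[d[0]['xy']],.02)[0],3))
print(get_obs()['clock'])
E
```

```text
scene long_plate_grip 0.58 [185.8, 172.9] (array([511.7, 275. ]), array([160.2,  85.4]), np.float32(8.5), array([511.2, 267.8])) [0.491 0.254 0.02 ]
scene short_plate_grip 0.56 [242.9, 222.8] (array([459.9,  59.8]), array([125.7,  65. ]), np.float32(11.2), array([457.5,  59.6])) [0.447 0.05  0.02 ]
scene post_stand 0.7 [373.2, 274.0] (array([ 501.7, -196.7]), array([ 76.6, 194.4]), np.float32(165.9), array([ 491.1, -196. ])) [ 0.487 -0.202  0.02 ]
side long_plate_grip 0.88 [228.3, 282.4] (array([517.3, 262.9]), array([151.6, 102.4]), np.float32(7.1), array([518.1, 277.8])) [0.513 0.297 0.02 ]
side short_plate_grip 0.59 [283.5, 221.4] (array([466.8,  46.5]), array([116.3, 125.4]), np.float32(101.4), array([466. ,  66.3])) [0.462 0.079 0.02 ]
1.0
```

```bash
python3 - <<'E'
from h import *
k=get_calibration('wrist'); o=get_obs(); p=o['eef_pos'];R=o['orientation']
c=-np.array(k['R']).T@k['t']
print('cam in tool',np.round(R.T@(c-p),3)); print(np.round(np.array(k['R'])@R,3))
for z in (0,.05,.1,.227,.24): print(z,proj(k,[p+R@[0,0,z]]).round())
k=get_calibration('scene'); print(back(k,[[215,156],[326,166]],0).round(3))
E
python3 -m creep '[{"claw":1,"offset":[0,0,0],"roll":-7.1},{"claw":1,"offset":[0,0,0],"roll":-7.1},{"claw":1,"offset":[0,0,0],"roll":-7.1},{"claw":1,"offset":[-0.031,-0.039,0],"roll":0},{"claw":1,"offset":[-0.031,-0.039,0],"roll":0},{"claw":1,"offset":[-0.031,-0.039,0],"roll":0},{"claw":1,"offset":[-0.031,-0.039,0],"roll":0},{"claw":1,"offset":[-0.031,-0.039,0],"roll":0},{"claw":1,"offset":[-0.031,-0.039,0],"roll":0},{"claw":1,"offset":[-0.031,-0.039,0],"roll":0},{"claw":1,"offset":[-0.031,-0.039,0],"roll":0},{"claw":1,"offset":[-0.031,-0.039,0],"roll":0},{"claw":1,"offset":[-0.031,-0.039,0],"roll":0},{"claw":1,"offset":[0,0,0],"roll":0},{"claw":1,"offset":[0,0,0],"roll":0}]'
python3 - <<'E'
from h import *
k=get_calibration('wrist'); im=snapshot('wrist'); cv2.imwrite('pics/w1.png',im[...,::-1])
o=get_obs(); print(o['eef_pos'],o['orientation'].round(3).tolist())
for q,z in [('long_plate_grip',.008),('short_plate_grip',.008)]:
    for d in trace('wrist',q)[:2]:
        print(q,round(d['p'],2),d['xy'],rect(k,d['mask'],z))
E
```

```text
cam in tool [ 0.083 -0.    -0.137]
[[-0.     1.    -0.001]
 [-0.948 -0.    -0.317]
 [-0.317  0.001  0.948]]
0 [[255. 259.]]
0.05 [[255. 218.]]
0.1 [[255. 192.]]
0.227 [[255. 156.]]
0.24 [[255. 153.]]
[[0.602 0.275 0.   ]
 [0.734 0.048 0.   ]]
clock: 2.5
eef_pos: [0.5114, 0.2886, 0.2467]
orientation: [[-0.991, -0.137, 0.0], [-0.137, 0.991, -0.0], [-0.0, -0.0, -1.0]]
ft_force: [-0.0, 1.2, 0.6]
width: 0.088
grip_force: 0.0
[0.51020917 0.29025142 0.24663586] [[-0.99, -0.14, -0.001], [-0.14, 0.99, 0.001], [0.001, 0.001, -1.0]]
long_plate_grip 0.57 [239.0, 150.3] (array([516.4, 271.4]), array([152.9,  60.3]), np.float32(8.4), array([511. , 271.3]))
short_plate_grip 0.78 [68.4, 82.5] (array([462.3,  65.8]), array([116.9,  65.2]), np.float32(12.3), array([459.3,  65.6]))
```

View pics/w1.png

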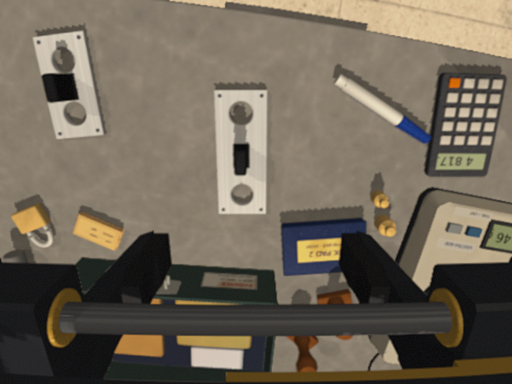

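```bash
python3 -m creep '[{"claw":1,"offset":[-0.003,-0.0185,0],"roll":-0.4},{"claw":1,"offset":[0,0,0.04],"roll":0},{"claw":1,"offset":[0,0,0.04],"roll":0},{"claw":1,"offset":[0,0,0.04],"roll":0},{"claw":1,"offset":[0,0,0.04],"roll":0},{"claw":1,"offset":[0,0,0.03],"roll":0},{"claw":1,"offset":[0,0,0.02],"roll":0},{"claw":1,"offset":[0,0,0.01],"roll":0},{"claw":1,"offset":[0,0,0.0045],"roll":0},{"claw":1,"offset":[0,0,0],"roll":0},{"claw":1,"offset":[0,0,0],"roll":0}]' 25
python3 -c "
from station import *
o=get_obs();print(o['eef_pos'],o['ft_force'])"
```

```text
clock: 3.75
eef_pos: [0.5169, 0.2725, 0.0233]
orientation: [[-0.989, -0.147, 0.002], [-0.147, 0.989, 0.001], [-0.002, 0.001, -1.0]]
ft_force: [0.1, 0.3, 0.5]
width: 0.0879
grip_force: 0.0
[0.51685749 0.27246646 0.02332584] [0.11688236 0.27100108 0.5278516 ]
```

```bash
python3 -m creep '[{"claw":0,"offset":[0,0,0],"roll":0},{"claw":0,"offset":[0,0,0],"roll":0},{"claw":0,"offset":[0,0,0],"roll":0},{"claw":0,"offset":[0,0,0],"roll":0},{"claw":0,"offset":[0,0,0],"roll":0},{"claw":0,"offset":[0,0,0],"roll":0},{"claw":0,"offset":[0,0,0],"roll":0},{"claw":0,"offset":[0,0,0],"roll":0},{"claw":0,"offset":[0,0,0],"roll":0},{"claw":0,"offset":[0,0,0],"roll":0}]' 25
```

```text
clock: 4.75
eef_pos: [0.5163, 0.2718, 0.0222]
orientation: [[-0.989, -0.146, 0.0], [-0.146, 0.989, 0.0], [-0.0, 0.0, -1.0]]
ft_force: [0.4, 0.2, 0.1]
width: 0.0137
grip_force: 25.0
```

```bash
python3 -m creep '[{"claw":0,"offset":[0,0,-0.005],"roll":0},{"claw":0,"offset":[0,0,-0.015],"roll":0},{"claw":0,"offset":[0,0,-0.03],"roll":0},{"claw":0,"offset":[0,0,-0.03],"roll":0},{"claw":0,"offset":[0,0,-0.03],"roll":0},{"claw":0,"offset":[0,0,-0.03],"roll":0},{"claw":0,"offset":[0,0,-0.03],"roll":0},{"claw":0,"offset":[0,0,-0.01],"roll":0},{"claw":0,"offset":[0,0,0],"roll":4.5},{"claw":0,"offset":[0,0,0],"roll":6},{"claw":0,"offset":[0,0,0],"roll":6},{"claw":0,"offset":[0,0,0],"roll":6},{"claw":0,"offset":[0,0,0],"roll":0},{"claw":0,"offset":[0,0,0],"roll":0}]'
python3 - <<'E'
from h import *
k=get_calibration('scene'); print(back(k,[[384,218],[442,230]],0).round(3))
o=get_obs();R=o['orientation'];p=o['eef_pos'];print(p)
d=R.T@(np.array([.50,-.04,p[2]])-p);print('delta tool',d.round(4))
E
```

```text
clock: 6.15
eef_pos: [0.5159, 0.2716, 0.2019]
orientation: [[-0.971, 0.24, -0.001], [0.24, 0.971, -0.001], [0.0, -0.001, -1.0]]
ft_force: [0.7, -0.6, -2.5]
width: 0.0136
grip_force: 25.0
[[ 0.652 -0.141  0.   ]
 [ 0.692 -0.247  0.   ]]
[0.51590698 0.27161062 0.2019003 ]
delta tool [-5.950e-02 -3.063e-01  2.000e-04]
```

```bash
python3 -m creep '[{"claw":0,"offset":[-0.002,-0.01,0],"roll":0},{"claw":0,"offset":[-0.004,-0.02,0],"roll":0},{"claw":0,"offset":[-0.006,-0.03,0],"roll":0},{"claw":0,"offset":[-0.006,-0.03,0],"roll":0},{"claw":0,"offset":[-0.006,-0.03,0],"roll":0},{"claw":0,"offset":[-0.006,-0.03,0],"roll":0},{"claw":0,"offset":[-0.006,-0.03,0],"roll":0},{"claw":0,"offset":[-0.006,-0.03,0],"roll":0},{"claw":0,"offset":[-0.006,-0.03,0],"roll":0},{"claw":0,"offset":[-0.006,-0.03,0],"roll":0},{"claw":0,"offset":[-0.004,-0.02,0],"roll":0},{"claw":0,"offset":[-0.002,-0.01,0],"roll":0},{"claw":0,"offset":[0,0,0],"roll":0},{"claw":0,"offset":[0,0,0],"roll":0}]'
python3 - <<'E'
from h import *
k=get_calibration('wrist'); im=snapshot('wrist'); cv2.imwrite('pics/w2.png',im[...,::-1])
o=get_obs(); print(o['eef_pos'],o['orientation'].round(3).tolist(),o['width'])
for q,z in [('long_plate_grip',.182),('post_stand',.014)]:
    for d in trace('wrist',q)[:2]:
        print(q,round(d['p'],2),d['xy'],rect(k,d['mask'],z))
E
```

```text
clock: 7.55
eef_pos: [0.5015, -0.0329, 0.2022]
orientation: [[-0.97, 0.242, -0.0], [0.242, 0.97, 0.001], [0.0, 0.001, -1.0]]
ft_force: [-0.1, 0.1, -1.5]
width: 0.0138
grip_force: 25.0
[ 0.5015565  -0.03244389  0.20220943] [[-0.97, 0.241, 0.0], [0.241, 0.97, 0.001], [0.0, 0.001, -1.0]] 0.013713345389003024
long_plate_grip 0.61 [255.3, 188.5] (array([503.6, -33.8]), array([ 63.2, 157.6]), np.float32(165.8), array([472.6, -31.1]))
post_stand 0.86 [113.2, 187.8] (array([ 503. , -191.5]), array([ 72.5, 178.6]), np.float32(165.9), array([ 491.4, -188.9]))
```

View pics/w2.png

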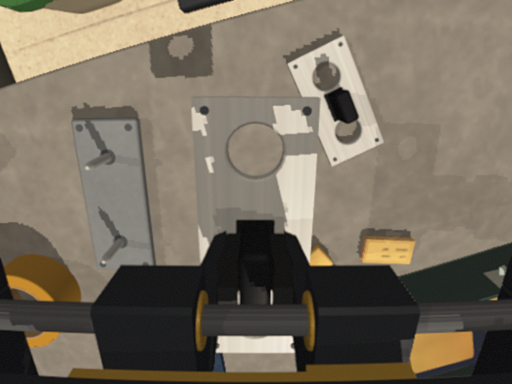

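```bash
python3 - <<'E'
from h import *
k=get_calibration('wrist')
c=np.array([.503,-.1915]); a=np.radians(-14.1); u=np.array([np.cos(a),np.sin(a)]); v=np.array([-u[1],u[0]])
im=cv2.imread('pics/w2.png')
s=5; x0,y0=65,95
big=cv2.resize(im[y0:y0+190,x0:x0+100],None,fx=3,fy=3,interpolation=cv2.INTER_CUBIC)
def draw(P,col):
    q=proj(k,P); q=((q-[x0,y0])*3).astype(int); cv2.polylines(big,[q.reshape(-1,1,2)],len(q)>2,col,1)
draw([[*(c+sx*.09*u+sy*.035*v),.014] for sx,sy in [(1,1),(1,-1),(-1,-1),(-1,1)]],(0,0,255))
for sx in(1,-1): draw([[*(c+sx*.05*u),z] for z in(.014,.059)],(0,255,0))
cv2.imwrite('pics/w2c.png',big)
# hole of the held plate visible at (255,150), z=0.182 (top), expected 50 mm toward the robot from plate centre
print(back(k,[[255,150],[255.5,150]],.185).round(4))
E
```

```text
[[ 0.4522 -0.0202  0.185 ]
 [ 0.4523 -0.02    0.185 ]]
```

View pics/w2c.png

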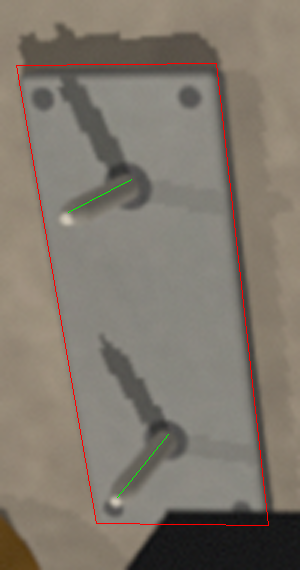

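```bash
python3 -m creep '[{"claw":0,"offset":[-0.003,-0.01,0],"roll":0},{"claw":0,"offset":[-0.0055,-0.02,0],"roll":0},{"claw":0,"offset":[-0.0085,-0.031,0],"roll":0},{"claw":0,"offset":[-0.0085,-0.032,0],"roll":0},{"claw":0,"offset":[-0.0085,-0.031,0],"roll":0},{"claw":0,"offset":[-0.0055,-0.02,0],"roll":0},{"claw":0,"offset":[-0.003,-0.01,0],"roll":0},{"claw":0,"offset":[0,0,0.01],"roll":0},{"claw":0,"offset":[0,0,0.025],"roll":0},{"claw":0,"offset":[0,0,0.03],"roll":0},{"claw":0,"offset":[0,0,0.025],"roll":0},{"claw":0,"offset":[0,0,0.01],"roll":0},{"claw":0,"offset":[0,0,0],"roll":0},{"claw":0,"offset":[0,0,0],"roll":0},{"claw":0,"offset":[0,0,0],"roll":0}]'
python3 - <<'E'
from h import *
k=get_calibration('wrist'); im=snapshot('wrist'); s=snapshot('side')
o=get_obs(); print(o['eef_pos'],o['orientation'].round(3).tolist(),o['width'])
a=cv2.resize(im[60:260,150:360],None,fx=2,fy=2); b=cv2.resize(s[120:220,240:340],(400,400)); 
cv2.imwrite('pics/w3.png',np.hstack([a[:400],b])[:,:800,::-1])
c=np.array([.5048,-.192]); t=np.radians(-14.1)
print(proj(k,[[*(c-.05*np.array([np.cos(t),np.sin(t)])),z] for z in(.059,.014)]).round(1))
E
```

```text
clock: 9.2
eef_pos: [0.5062, -0.1936, 0.1034]
orientation: [[-0.97, 0.243, 0.002], [0.243, 0.97, -0.001], [-0.002, 0.0, -1.0]]
ft_force: [0.8, 0.0, -1.9]
width: 0.0139
grip_force: 25.0
[ 0.5060094  -0.19366921  0.10329283] [[-0.97, 0.243, 0.002], [0.243, 0.97, -0.0], [-0.002, 0.0, -1.0]] 0.013442808495040285
[[257.2 138.4]
 [256.7 127.3]]
```

View pics/w3.png

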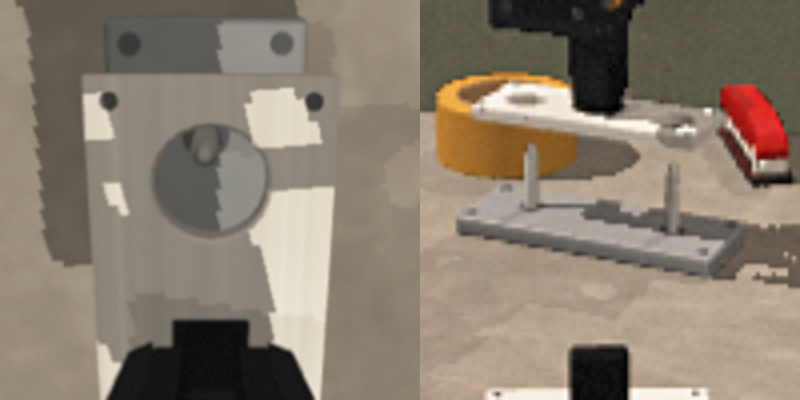

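```bash
python3 -m creep '[{"claw":0,"offset":[0,-0.0015,0],"roll":0},{"claw":0,"offset":[0,0,0.01],"roll":0},{"claw":0,"offset":[0,0,0.01],"roll":0},{"claw":0,"offset":[0,0,0.01],"roll":0},{"claw":0,"offset":[0,0,0.01],"roll":0},{"claw":0,"offset":[0,0,0.01],"roll":0},{"claw":0,"offset":[0,0,0.008],"roll":0},{"claw":0,"offset":[0,0,0.004],"roll":0},{"claw":0,"offset":[0,0,0.002],"roll":0},{"claw":0,"offset":[0,0,0],"roll":0},{"claw":0,"offset":[0,0,0],"roll":0}]'
python3 - <<'E'
from h import *
s=snapshot('side'); o=get_obs(); print(o['eef_pos'],o['ft_force'])
cv2.imwrite('pics/s4.png',cv2.resize(s[120:220,240:340],(400,400))[...,::-1])
E
```

```text
clock: 10.4
eef_pos: [0.5051, -0.1951, 0.0385]
orientation: [[-0.97, 0.243, 0.001], [0.243, 0.97, -0.0], [-0.001, -0.0, -1.0]]
ft_force: [0.1, 0.5, -1.7]
width: 0.0143
grip_force: 25.0
[ 0.50516968 -0.19508431  0.03859125] [ 0.14152752  0.25542307 -2.42571104]
```

View pics/s4.png

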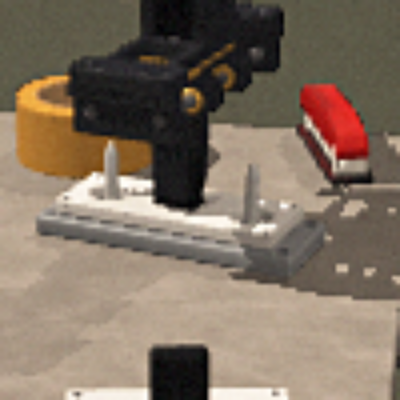

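Plate is threaded over both posts (tips at 110,145 and 250,170 in the crop), about 2 mm above the base. Lowering the rest.

```bash
python3 -m creep '[{"claw":0,"offset":[0,0,0.001],"roll":0},{"claw":0,"offset":[0,0,0.001],"roll":0},{"claw":0,"offset":[0,0,0.0005],"roll":0},{"claw":0,"offset":[0,0,0],"roll":0},{"claw":0,"offset":[0,0,0],"roll":0}]'
```

```text
clock: 10.95
eef_pos: [0.505, -0.195, 0.0362]
orientation: [[-0.97, 0.243, 0.0], [0.243, 0.97, 0.0], [-0.0, 0.0, -1.0]]
ft_force: [-1.5, 1.1, 5.7]
width: 0.0139
grip_force: 25.0
```

```bash
python3 -m creep '[{"claw":0.45,"offset":[0,0,0],"roll":0},{"claw":0.45,"offset":[0,0,0],"roll":0},{"claw":0.45,"offset":[0,0,0],"roll":0},{"claw":0.45,"offset":[0,0,0],"roll":0},{"claw":0.45,"offset":[0,0,0],"roll":0},{"claw":0.45,"offset":[0,0,0],"roll":0},{"claw":0.45,"offset":[0,0,-0.005],"roll":0},{"claw":0.45,"offset":[0,0,-0.02],"roll":0},{"claw":0.45,"offset":[0,0,-0.03],"roll":0},{"claw":0.45,"offset":[0,0,-0.04],"roll":0},{"claw":0.45,"offset":[0,0,-0.04],"roll":0},{"claw":0.45,"offset":[0,0,-0.03],"roll":0},{"claw":0.45,"offset":[0,0,0],"roll":0},{"claw":0.45,"offset":[0,0,0],"roll":0}]'
python3 - <<'E'
from h import *
k=get_calibration('wrist'); im=snapshot('wrist'); s=snapshot('side')
a=cv2.resize(im[40:260,150:360],(400,400)); b=cv2.resize(s[120:220,240:340],(400,400))
cv2.imwrite('pics/f.png',np.hstack([a,b])[...,::-1])
for c in('wrist','side'):
  for q in ('long_plate_grip','short_plate_grip'):
    for d in trace(c,q)[:2]: print(c,q,round(d['p'],2),d['xy'],rect(get_calibration(c),d['mask'],.022 if q[0]=='l' else .008))
E
```

```text
clock: 12.35
eef_pos: [0.5051, -0.1949, 0.2014]
orientation: [[-0.97, 0.243, 0.001], [0.243, 0.97, -0.0], [-0.001, 0.0, -1.0]]
ft_force: [-0.6, -0.1, -0.8]
width: 0.0401
grip_force: 0.0
wrist long_plate_grip 0.59 [254.8, 160.7] (array([ 502.8, -194.8]), array([ 59.6, 151. ]), np.float32(165.6), array([ 496.3, -193.9]))
wrist short_plate_grip 0.91 [484.2, 56.5] (array([460.6,  59.7]), array([117.8,  65.9]), np.float32(11.6), array([452.6,  53.4]))
side long_plate_grip 0.73 [284.4, 170.9] (array([ 495.7, -219.6]), array([153.1, 157. ]), np.float32(166.4), array([ 509. , -185.9]))
side short_plate_grip 0.63 [285.1, 223.5] (array([467.5,  44. ]), array([115.8, 130.6]), np.float32(101.4), array([466.9,  67.2]))
```

View pics/f.png

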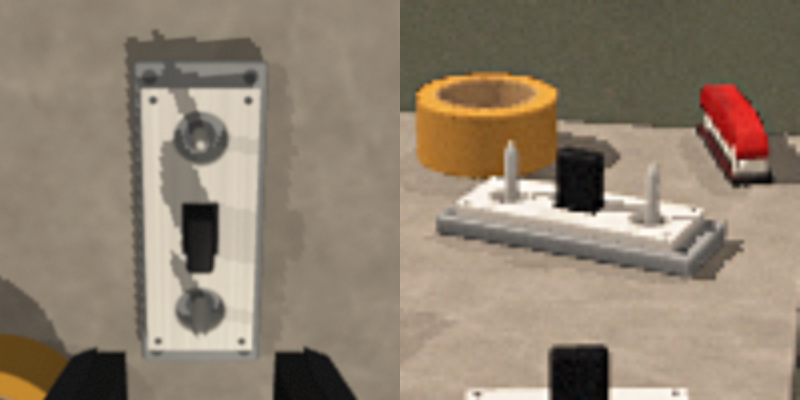

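The plate lies flat and centred on the base. Both posts show through its holes, at (200,135) and (200,310) in the left crop, and the gripper is clear.

```bash
python3 -c "
from station import *
print(finish_job())"
```

```text
the job is handed in; nothing more can be done
None
```

The longer plate is threaded over both posts and lies flat on the stand's base; the shorter plate was not touched, the gripper is clear, and the job was handed in at about 12.5 s (no verdict was returned).

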